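Close the instrument carton

ROBOT

A 7-joint arm with a two-finger parallel gripper is mounted at the origin on the work surface. World frame = base frame: x ahead of the robot, y to its left, z up, the work surface at z = 0. Lengths are in m, angles in rad, forces in N, time in s.
With the tool pointing down it reaches from about 0.4 to 0.875 m from the base axis. Payload 19.3 kg.
Tool frame: the origin (TCP) lies on the centre line of the jaws, within the pads' length; the fingertips stand 25 mm ahead of it and the grasp point (between the pads) lies 6 mm ahead of it (env.tips_ahead is the distance from the TCP to the fingertips, in m); z points along the fingers, y is the line along which they close (so a half turn about z gives the same grasp; the last joint's range is limited). The gripper opens to 85 mm and grips with 20 to 120 N. Pads are 22 mm wide; open, the fingers measure 114 mm over their backs; the gripper's body (76 mm by 85 mm) begins 54 mm behind the grasp point. The pads swing forward as they close: fully open they stand 13 mm farther back than shut.
Start: joints at [1.274, 0.521, -0.036, 1.599, 0.021, 1.021, -0.113], TCP at [0.141, -0.609, 0.256] pointing down, gripper open.
Joint ranges: [-2.91, 2.91], [-0.3, 2.13], [-1.5, 1.42], [0.17, 2.43], [-1.26, 4.41], [0.16, 1.93], [-2.52, 2.52]. Speed limits (rad/s): [1.89, 1.89, 2.39, 2.39, 3.01, 3.01, 3.01].

INTERFACE

Orientations are given as a rotation vector (axis times angle).
In Python, from station import telemetry, grab_frame, calibration, close_job, env gives the robot as it stands.
- The arm moves only by the shell command python3 -m inch 'ROWS' [OPENING] [FORCE]. ROWS is JSON, a list that holds one entry, the list of rows, each a list of 6 numbers: the shift along the world's x, y, z in mm, then the turn, a rotation vector about the world's x, y, z in rad. A call has 1 to 8 rows; each row shifts and turns the commanded pose from where the row before left it; what a row does not reach is not made up. A row lasts 1/10 s, in which the tool goes at most 50 mm and 8.59 degrees, less where a joint would pass 70% of its speed; a pose out of reach is approached as far as the arm can. A call is refused whole if a number of a shift passes 50 or a number of a turn 0.15, either way. A call with a gripper value outside its range is refused whole. OPENING is the opening, from -1 (shut) to 1 (fully open), set as the call begins (- or left out, the last holds). The fingers move at their own pace and stop on an object; FORCE is the grip in N (left out, the last holds). Time passes only in rows, so rows that do not move let the fingers close. It gives the time, the measured TCP pose, the force, the opening and the grip force at its end, in the units of the state.
- telemetry.sense(): the state, without advancing time (a new reading comes with each control period).
- grab_frame(name): name is "scene" or "top" or "wrist"; returns the picture (400x640x3 uint8, red, green, blue); there is no depth.
- calibration(name): a dict with "mtx" (3x3 intrinsics, pixels), "R" (3x3) and "t" (3): a world point X has camera coordinates R X + t. Camera axes: x right, y down, z forward; pixel columns grow to the right and rows downward; lengths in m; the calibration is good to about 2 mm. A picture is of the moment at which its call begins: read the wrist's pose just before it. calibration takes no time and is no camera call; for the wrist camera it gives the pose at the moment of the call.
- close_job(): hands the job in; it is judged then, once.
The state is a dict: "clock": time; "joint_positions": joint angles; "qd": joint speeds; "tau": joint torques, N m; "position": TCP position; "tool_rot": TCP orientation; "force": force on the tool from outside, world axes, zero at the start; "wrist_torque": the same for the moment, N m; "finger_gap": finger opening in m; "gripper_force": force on a finger pad.
Only numpy, scipy, OpenCV 4.12 (cv2) and the standard library are available. Lean on these libraries where they do the work, as an engineer would, in place of code of your own. Each camera call takes 0.05 s, during which the arm holds its last target. There are 200 camera calls.

TASK

Close the cardboard carton that holds the instrument cassette: first fold both end flaps down flat, and only then fold the big lid over them and press it down until the spring catch on the near wall snaps over its tab and keeps it shut by itself. Press with feeling, as the catch bracket breaks if it is forced down too far, and leave the bowl, the spray bottle and the scanner where they stand.

Things in the scene. Friction and masses are not known exactly. Their poses are not given: they have to be found in the camera images.
- carton: Open cardboard carton fixed to the bench, 150 mm (its x) by 210 mm (its y), walls 90 mm high (far wall 100 mm), an aluminium cassette inside. Origin: centre of its underside; z up, x from the near wall (robot's side, with the catch) to the far wall (with the lid), y to the left. It stands anywhere and turned up to 0.45 rad, near wall roughly towards the robot.
- left_flap (a joint): Left end flap, a 4 mm board 136 mm along x and 65 mm from hinge to free edge, hinged on the top of the left (+y) end wall. Radians: 0 = flat, folded in over the carton (resting on a springy foam block); 1.57 = straight up; more = leaning outwards. A stiff crease (0.03 N m): it stays where it is left.
- right_flap (a joint): Right end flap, the mirror image of the left one, on the right (-y) end wall; same values and crease.
- lid (a joint): Top flap (lid), 4 mm board, 214 mm wide, 150 mm from hinge to edge, hinged on the far wall. Radians: 0 = level, closed towards the robot; 1.57 = straight up; more = leaning away. Springy crease (up to 0.25 N m): let go before the catch has snapped, it swings open to nearly upright. Snapped in, it stays at -0.07 to 0.12. It takes 6 to 15 N down near the tab; then the tab meets the stiff ledge.
- left_flap_hinge (a point): Middle of the left flap's hinge line, 105 mm to the left of the carton's origin, 90 mm above the bench; fixed to the carton, axes as the carton's.
- right_flap_hinge (a point): Middle of the right flap's hinge line, 105 mm to the right, 90 mm above the bench; axes as the carton's.
- lid_hinge (a point): Middle of the lid's hinge line, 75 mm to the far side of the carton's origin, 104 mm above the bench; axes as the carton's.
- lid_edge (a point): Middle of the free edge of the lid's central tab (blue-edged, 60 mm wide, 15 mm longer than the lid), 165 mm from the lid's hinge; moves with the lid.
- bowl: Loose steel bowl, 130 mm across, 50 mm high, upright; origin: centre of its underside. A bystander.
- spray: Loose white bottle, 60 mm across, 170 mm high, standing upright; origin: centre of its underside, z up. A bystander.
- scanner: Loose black barcode scanner lying on the bench, 190 mm long (its x), 60 mm wide, 35 mm high; origin: under its middle. A bystander.
- catch_spot (a point): Fixed to the carton 92 mm to the near side of its origin, 106 mm above the bench, at the white catch bracket: a ledge the lid's tab rests on, and a blue round spring clip (12 mm thick, 44 mm wide, top about 12 mm above this point) overhanging the tab by 3 mm. The bracket really sits anywhere from 10 mm lower to 16 mm higher than told here: where the lid snaps in can only be felt or seen.
- bracket (a joint): How far the white catch bracket is bent down by pressing on the lid, in m; 0 = at rest, whatever its height. It is springy, about 3 N per mm: it bends some 3 mm as the lid snaps in and breaks at 8 mm (24 N at the tab).

How it is judged:
On the way, in this order (a step that is already met when the one before it is completed fails the run):
1. both end flaps folded down (within 0.12 rad of flat) while the lid is still open (value of joint each of left_flap, right_flap below 0.12 rad and value of joint lid above 0.8 rad), for 0.2 s.
2. the lid down on top of them (joint below 0.16 rad) (value of joint each of left_flap, right_flap below 0.12 rad and value of joint lid below 0.16 rad), for 0.2 s.
At the end, for the whole second after the job is handed in: Both end flaps lie within 0.12 rad of flat and the lid is held down by its catch over them, below 0.16 rad, at rest, with the robot clear of it (all of step 2 and value of joint lid above -0.09 rad and velocity of joint lid below 0.05 rad/s); the robot touches nothing.
It fails at once if the lid folded down (below 0.6 rad) while an end flap still stands up (above 0.3 rad) (value of joint lid below 0.6 rad and value of joint any of left_flap, right_flap above 0.3 rad).
It fails at once if the catch bracket forced down by more than 8 mm (value of joint bracket above 0.008 m).
It fails at once if a bystander shifted by more than 30 mm or the bottle knocked over (distance of any of bowl, spray, scanner from where it was at the start of the episode above 0.03 m or angle between spray's own z axis and vertical above 0.5 rad).
It also fails if it takes over 56 s, if anything falls off the work surface, if the arm or the gripper's body presses on something with over 40 N, if the wrist force passes 120 N, or if a joint passes its speed limit or range.

## Working session

There is one attempt and no reset: what is moved stays moved. The work goes in short steps, Python scripts to look and compute and a shell command to move; the robot and the scene stay as the last step left them, time stands still between calls to the robot, and variables do not carry over. Pictures are saved under pics/ and viewed, at most 10 in all, crops included, and the job is handed in when it is done.

```bash
ls; mkdir -p pics
python3 - <<'E'
from station import *
import cv2,numpy as np
s=telemetry.sense(); print({k:np.round(v,3).tolist() for k,v in s.items()}, env.tips_ahead)
for n in("scene","top"):
    f=grab_frame(n); cv2.imwrite(f"pics/{n}0.png",f[:,:,::-1])
    c=calibration(n); R=np.array(c["R"]);print(n,np.round(c["mtx"],1).tolist(),np.round(R,3).tolist(),np.round(-R.T@np.array(c["t"]),3))
E
```

```text
pics
{'clock': 0.0, 'joint_positions': [1.274, 0.522, -0.036, 1.6, 0.021, 1.021, -0.113], 'qd': [0.001, 0.002, -0.001, -0.001, 0.001, -0.001, 0.001], 'tau': [-0.001, -92.713, 1.979, -36.994, 0.018, 0.008, -0.0], 'position': [0.14, -0.609, 0.256], 'tool_rot': [-3.12, -0.355, 0.0], 'force': [0.242, 0.866, -0.517], 'wrist_torque': [0.018, 0.051, 0.03], 'gripper_force': 0.0, 'finger_gap': 0.085} 0.025
scene [[387.8, 0.0, 320.9], [0.0, 387.8, 203.2], [0.0, 0.0, 1.0]] [[0.386, 0.922, 0.005], [0.712, -0.294, -0.638], [-0.587, 0.25, -0.77]] [ 1.077 -0.24   0.875]
top [[449.1, 0.0, 325.7], [0.0, 449.1, 199.4], [0.0, 0.0, 1.0]] [[-0.018, -0.999, -0.027], [-0.981, 0.023, -0.195], [0.195, 0.023, -0.98]] [ 0.236 -0.004  1.339]
```

View pics/scene0.png

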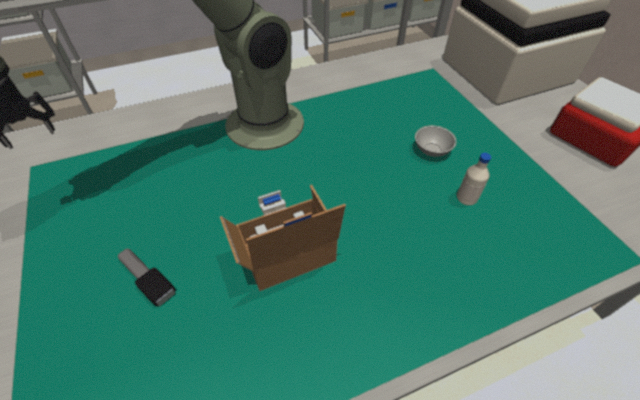

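View pics/top0.png

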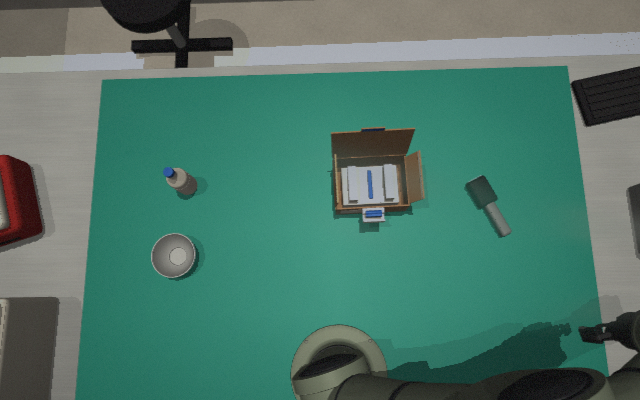

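The scene view shows the robot behind the open carton, with its lid upright around (295,235). The top view shows the carton around (373,180): left flap near column 335, right flap leaning out near column 415, catch at (373,214). The bystanders are well off to the sides. I'll zoom in on the carton next.

```bash
cat > h.py <<'E'
from station import *
import cv2,numpy as np
def cam(n):
    c=calibration(n); return np.array(c["mtx"]),np.array(c["R"]),np.array(c["t"])
def ray(c,u,v,z):
    K,R,t=c; o=-R.T@t; d=R.T@np.linalg.solve(K,[u,v,1.]); return o+d*(z-o[2])/d[2]
def proj(c,X):
    K,R,t=c; p=K@(R@np.asarray(X)+t); return p[:2]/p[2]
E
python3 - <<'E'
import cv2,numpy as np
a=cv2.imread("pics/top0.png")[115:235,310:450]; b=cv2.imread("pics/scene0.png")[175:295,210:350]
cv2.imwrite("pics/z0.png",np.vstack([cv2.resize(i,None,fx=2.5*2 ,fy=2.5,interpolation=3) if 0 else cv2.resize(i,(700,600),interpolation=3)for i in(a,)]))
E
```

```text
(no output)
```

View pics/z0.png

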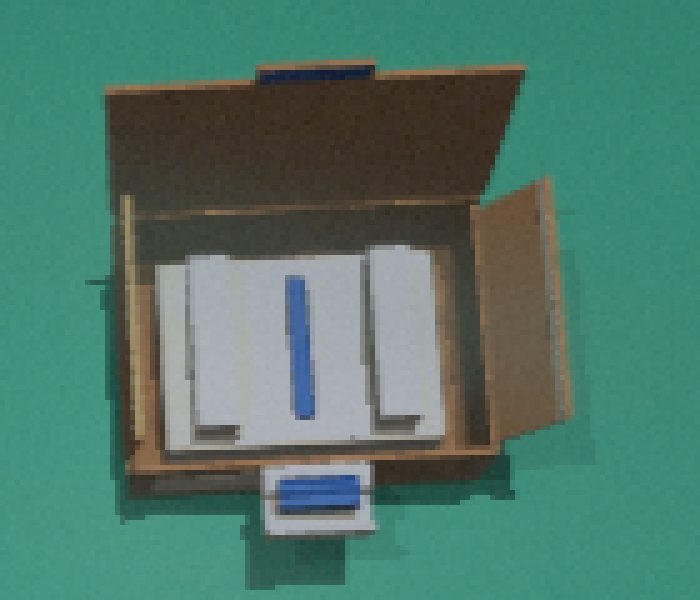

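The crop (scale 5, offset 310,115) shows the hinge line of the lid from (130,215) to (475,205) and the near rim from (128,460) to (497,450). The right flap's free edge runs (548,178)–(572,415), leaning outwards. The left flap's edge runs (127,197)–(140,440), roughly upright.

```bash
cat >> h.py <<'E'
def C2W(p,P):
    x,y,th=p; c,s=np.cos(th),np.sin(th); P=np.asarray(P,float); return np.array([x+c*P[0]-s*P[1],y+s*P[0]+c*P[1],P[2]])
E
python3 - <<'E'
from h import *
from scipy.optimize import least_squares
c=cam("top"); px=lambda u,v:np.array([u/5+310-.5+.1,v/5+115-.5+.1])
obs=[((130,215),(.075,.107,.104)),((475,205),(.075,-.107,.104)),((128,462),(-.075,.105,.09)),((497,450),(-.075,-.105,.09))]
f=lambda p:np.concatenate([proj(c,C2W(p,P))-px(*q) for q,P in obs])
r=least_squares(f,[.5,-.1,0]);print(r.x,f(r.x).round(1))
p=r.x
# flap angles: hinge at y=-105,z=.09 ; free edge 65mm
for sgn,ends in((-1,((548,178),(572,415))),(1,((127,197),(140,440)))):
  for q,xx in zip(ends,(.068,-.068)):
    g=lambda a:proj(c,C2W(p,(xx+a[1],sgn*(.105-.065*np.cos(a[0])),.09+.065*np.sin(a[0]))))-px(*q)
    print(sgn,least_squares(g,[1.6,0]).x)
for q,yy in(((106,88),.107),((525,66),-.107)):
    g=lambda a:proj(c,C2W(p,(.075-.15*np.cos(a[0]),yy+a[1],.104+.15*np.sin(a[0]))))-px(*q)
    print('lid',least_squares(g,[1.6,0]).x)
for z in(.1,.118,.13):print('clip',ray(c,*px(320,492),z), 'exp',C2W(p,(-.092,0,.106)))
for n,P in dict(L=(0,.105,.09),R=(0,-.105,.09),lid=(.075,0,.104)).items():print(n,C2W(p,P).round(3))
for n,q in dict(bowl=(173,255),spray=(188,188),sc1=(480,188),sc2=(503,230)).items():print(n,ray(c,*q,.03).round(3))
E
```

```text
[ 0.53395187 -0.10417957  0.00862168] [-3.1 -1.5  3.  -2.  -0.4  1.6  0.5  1.7]
-1 [1.99103837e+00 1.90392789e-03]
-1 [2.06664339 0.00539759]
1 [ 1.4897202  -0.00259915]
1 [ 1.44560153 -0.0023634 ]
lid [1.69347304 0.00187704]
lid [1.72210145 0.0033802 ]
clip [ 0.44136541 -0.1076975   0.1       ] exp [ 0.44195529 -0.10497276  0.106     ]
clip [ 0.43838612 -0.10619383  0.118     ] exp [ 0.44195529 -0.10497276  0.106     ]
clip [ 0.43639993 -0.10519139  0.13      ] exp [ 0.44195529 -0.10497276  0.106     ]
L [0.533 0.001 0.09 ]
R [ 0.535 -0.209  0.09 ]
lid [ 0.609 -0.104  0.104]
bowl [0.341 0.477 0.03 ]
spray [0.542 0.441 0.03 ]
sc1 [ 0.521 -0.43   0.03 ]
sc2 [ 0.395 -0.486  0.03 ]
```

Run:
```python
from h import *
c=cam("top"); px=lambda u,v:np.array([u/5+310-.4,v/5+115-.4])
def yaw(a,b,z,z2=None):
    A=ray(c,*px(*a),z);B=ray(c,*px(*b),z2 or z);d=A-B;print(A.round(4),B.round(4),np.hypot(*d[:2]).round(4),'ang',np.arctan2(d[1],d[0]).round(3), (np.arctan2(d[1],d[0])-np.pi/2).round(3))
yaw((130,215),(475,205),.104)
yaw((128,462),(497,450),.09)
yaw((106,88),(525,66),.252)
yaw((278,497),(360,487),.118)
yaw((297,275),(300,417) ,.06)
yaw((475,210),(492,445),.09)
yaw((548,178),(572,415),.148)
yaw((127,197),(140,440),.154)
```

```text
[ 0.6033 -0.0053  0.104 ] [ 0.6041 -0.2017  0.104 ] 0.1963 ang 1.575 0.004
[ 0.4626 -0.001   0.09  ] [ 0.4648 -0.2088  0.09  ] 0.2078 ang 1.581 0.01
[0.6267 0.0055 0.252 ] [ 0.6326 -0.207   0.252 ] 0.2126 ang 1.598 0.028
[ 0.4361 -0.0831  0.118 ] [ 0.4407 -0.1282  0.118 ] 0.0454 ang 1.672 0.101
[ 0.5773 -0.1025  0.06  ] [ 0.4923 -0.1012  0.06  ] 0.085 ang -0.016 -1.587
[ 0.6053 -0.2038  0.09  ] [ 0.4677 -0.2062  0.09  ] 0.1377 ang 0.017 -1.553
[ 0.6054 -0.2354  0.148 ] [ 0.4724 -0.2405  0.148 ] 0.1331 ang 0.038 -1.532
[ 0.5987 -0.0039  0.154 ] [ 0.4628 -0.0079  0.154 ] 0.1359 ang 0.03 -1.541
```

```bash
python3 -m inch '[[[36,28,0,0,0,0],[36,28,0,0,0,0],[36,28,0,0,0,0],[36,28,0,0,0,0],[36,28,0,0,0,0],[36,28,0,0,0,0]]]' -1 40; python3 -m inch '[[[36,28,0,0,0,0],[36,28,0,0,0,0],[36,28,0,0,0,0],[36,28,0,0,0,0],[36,28,0,0,0,0],[0,0,0,0,0,0]]]'
```

```text
clock: 0.7
position: [0.3576, -0.4396, 0.2562]
tool_rot: [-3.121, -0.355, 0.0]
force: [1.5, -1.6, 0.3]
finger_gap: 0.0002
gripper_force: 0.0
clock: 1.3
position: [0.541, -0.2953, 0.2557]
tool_rot: [-3.117, -0.367, -0.003]
force: [-0.6, 0.4, -0.1]
finger_gap: 0.0002
gripper_force: 0.0
```

```bash
python3 -m inch '[[[-15,0,-40,0,0,0],[0,0,-40,0,0,0],[0,0,-30,0,0,0],[0,20,0,0,0,0],[0,20,0,0,0,0],[0,15,0,0,0,0],[0,15,0,0,0,0],[0,15,0,0,0,0]]]'; python3 -m inch '[[[0,15,0,0,0,0],[0,15,0,0,0,0],[0,5,-5,0,0,0],[0,3,-5,0,0,0],[0,0,-5,0,0,0],[0,0,-4,0,0,0],[0,0,0,0,0,0]]]'
```

```text
clock: 2.1
position: [0.5215, -0.2153, 0.1464]
tool_rot: [3.121, 0.355, 0.0]
force: [-0.1, -0.3, -0.7]
finger_gap: -0.0003
gripper_force: 0.5
clock: 2.8
position: [0.5211, -0.1785, 0.1265]
tool_rot: [-3.121, -0.354, 0.002]
force: [0.9, -0.5, 0.2]
finger_gap: -0.0002
gripper_force: 0.0
```

```bash
python3 -m inch '[[[0,8,-2,0,0,0],[0,4,-2,0,0,0],[0,0,-2,0,0,0],[0,0,0,0,0,0]]]'; python3 -m inch '[[[0,0,-2,0,0,0],[0,0,-1,0,0,0],[0,0,-1,0,0,0],[0,0,0,0,0,0]]]';python3 -m inch '[[[0,0,-1,0,0,0],[0,0,-1,0,0,0],[0,0,0,0,0,0]]]'
```

```text
clock: 3.2
position: [0.5215, -0.1658, 0.1211]
tool_rot: [-3.121, -0.356, 0.0]
force: [-0.6, -0.1, 0.2]
finger_gap: 0.0003
gripper_force: 0.0
clock: 3.6
position: [0.5215, -0.1661, 0.1172]
tool_rot: [-3.121, -0.355, 0.0]
force: [-0.2, 0.2, 0.3]
finger_gap: -0.0003
gripper_force: 0.0
clock: 3.9
position: [0.5215, -0.1661, 0.1154]
tool_rot: [3.121, 0.355, 0.0]
force: [-1.1, 0.1, 6.1]
finger_gap: 0.0001
gripper_force: 3.1
```

Run:
```python
from h import *
a=grab_frame("top")[100:250,270:470,::-1]; b=grab_frame("scene")[165:315,200:400,::-1]
cv2.imwrite("pics/z1.png",np.hstack([cv2.resize(i,(400,300),interpolation=3) for i in(a,b)]))
```

```text
(no output)
```

View pics/z1.png

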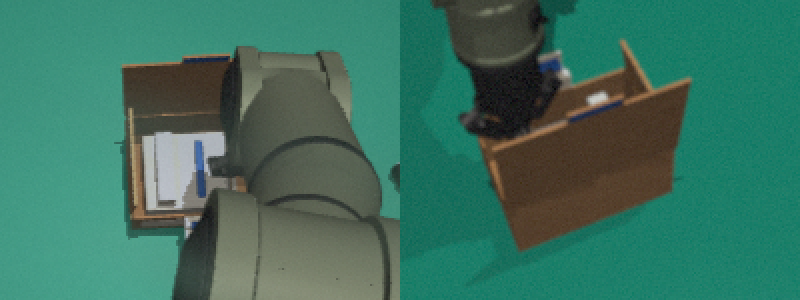

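The top and scene views show the arm pressing the right flap into the carton and the lid still upright. The left flap stands at top crop (132,165). I'll give one more millimetre, retract and go over to the left flap.

```bash
python3 -m inch '[[[0,0,-1,0,0,0],[0,0,0,0,0,0],[0,0,40,0,0,0],[0,0,45,0,0,0],[0,0,45,0,0,0],[0,45,0,0,0,0],[0,45,0,0,0,0],[0,45,0,0,0,0]]]'; python3 -m inch '[[[0,45,0,0,0,0],[0,35,0,0,0,0],[0,0,0,0,0,0]]]'
python3 - <<'E'
from h import *
a=grab_frame("top")[100:250,270:470,::-1]; b=grab_frame("scene")[165:315,200:400,::-1]
cv2.imwrite("pics/z2.png",np.hstack([cv2.resize(i,(400,300),interpolation=3) for i in(a,b)]))
E
```

```text
clock: 4.8
position: [0.5213, -0.0297, 0.2447]
tool_rot: [3.121, 0.354, 0.001]
force: [1.0, 0.2, -0.9]
finger_gap: -0.0002
gripper_force: 0.0
clock: 5.1
position: [0.5212, 0.054, 0.2444]
tool_rot: [-3.118, -0.365, -0.001]
force: [-0.4, -0.2, 0.1]
finger_gap: 0.0001
gripper_force: 0.0
```

View pics/z2.png

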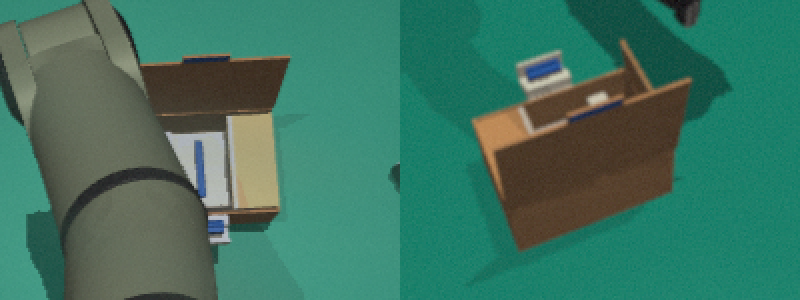

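The right flap lies flat at top crop (253,160). Next is the left one, which still stands.

```bash
python3 -m inch '[[[0,0,-40,0,0,0],[0,0,-40,0,0,0],[0,-10,-19,0,0,0],[0,-15,0,0,0,0],[0,-15,0,0,0,0],[0,-15,0,0,0,0],[0,-15,0,0,0,0],[0,-15,0,0,0,0]]]'; python3 -m inch '[[[0,-5,-5,0,0,0],[0,-3,-5,0,0,0],[0,-3,-5,0,0,0],[0,-2,-4,0,0,0],[0,0,-4,0,0,0],[0,0,-4,0,0,0],[0,0,-1,0,0,0],[0,0,0,0,0,0]]]';python3 -m inch '[[[0,0,-1,0,0,0],[0,0,-1,0,0,0],[0,0,-1,0,0,0],[0,0,0,0,0,0]]]'
```

```text
clock: 6.0
position: [0.5219, -0.0377, 0.1462]
tool_rot: [3.121, 0.354, 0.002]
force: [-0.3, 1.2, 0.5]
finger_gap: -0.0001
gripper_force: 0.2
clock: 6.8
position: [0.5214, -0.0487, 0.1171]
tool_rot: [-3.121, -0.356, 0.0]
force: [-1.0, -0.2, 0.1]
finger_gap: 0.0001
gripper_force: 0.0
clock: 7.2
position: [0.5216, -0.0489, 0.1145]
tool_rot: [-3.121, -0.355, -0.001]
force: [-2.5, -0.2, 7.7]
finger_gap: 0.0001
gripper_force: 3.6
```

```bash
python3 -m inch '[[[0,0,40,0,0,0],[0,0,45,0,0,0],[0,0,45,0,0,0],[0,0,45,0,0,0],[0,0,42,0,0,0],[40,-20,0,0,0,0],[40,-20,0,0,0,0],[40,-16,0,0,0,0]]]'; python3 -m inch '[[[42,0,0,0,0,0],[0,0,0,0,0,0]]]'
python3 - <<'E'
from h import *
a=grab_frame("top")[100:250,270:470,::-1]; b=grab_frame("scene")[165:315,200:400,::-1]
cv2.imwrite("pics/z3.png",np.hstack([cv2.resize(i,(400,300),interpolation=3) for i in(a,b)]))
E
```

```text
clock: 8.0
position: [0.6428, -0.1064, 0.3319]
tool_rot: [3.121, 0.354, 0.002]
force: [1.0, 0.0, -0.2]
finger_gap: 0.0002
gripper_force: 0.0
clock: 8.2
position: [0.6866, -0.1048, 0.3289]
tool_rot: [-3.12, -0.355, 0.002]
force: [-0.4, 1.0, -0.8]
finger_gap: -0.0004
gripper_force: 0.0
```

View pics/z3.png

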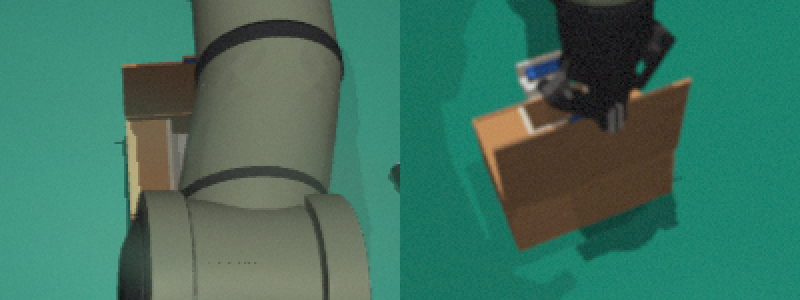

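Nothing is upright in the carton except the lid: the left flap lies in at top crop (152,155), and the fingers hang behind the lid at scene crop (615,115). I'll lower them behind the lid and push it over.

```bash
python3 -m inch '[[[0,0,-40,0,0,0],[0,0,-40,0,0,0],[0,0,-19,0,0,0],[-20,0,0,0,0,0],[-20,0,0,0,0,0],[-20,0,0,0,0,0],[-20,0,0,0,0,0],[-20,0,0,0,0,0]]]'; python3 -m inch '[[[-15,0,0,0,0,0],[-15,0,0,0,0,0],[-16,0,-10,0,0,0],[-15,0,-11,0,0,0],[-11,0,-15,0,0,0],[-11,0,-16,0,0,0],[0,0,0,0,0,0]]]'
python3 - <<'E'
from h import *
a=grab_frame("wrist")[:,:,::-1]; b=grab_frame("scene")[125:325,180:420,::-1]
cv2.imwrite("pics/z4.png",np.hstack([cv2.resize(a,(400,250)),cv2.resize(b,(300,250),interpolation=3)]))
E
```

```text
clock: 9.1
position: [0.5819, -0.105, 0.2331]
tool_rot: [3.121, 0.355, 0.002]
force: [1.6, -0.1, -0.9]
finger_gap: -0.0002
gripper_force: 0.5
clock: 9.8
position: [0.4982, -0.1051, 0.1797]
tool_rot: [-3.121, -0.355, 0.003]
force: [0.6, -0.2, 1.4]
finger_gap: 0.0
gripper_force: 0.4
```

View pics/z4.png

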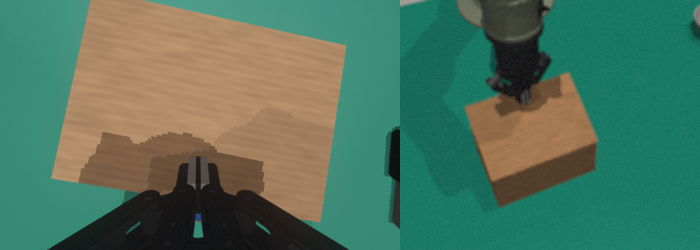

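The lid is about two-fifths of a radian open with the fingertips near its middle, at wrist picture (198,165). I'll lower it slowly.

```bash
python3 -m inch '[[[-8,0,-8,0,0,0],[-6,0,-7,0,0,0],[-4,0,-4,0,0,0],[-2,0,-2,0,0,0],[0,0,0,0,0,0]]]'|grep -E "pos|for"; for i in 1; do python3 -m inch '[[[0,0,-1,0,0,0],[0,0,-1,0,0,0]]]'|grep -E "pos|force: "; python3 -m inch '[[[0,0,-1,0,0,0],[0,0,0,0,0,0]]]'|grep -E "pos|force: "; python3 -m inch '[[[0,0,-1,0,0,0],[0,0,0,0,0,0]]]'|grep -E "pos|force: ";done
```

```text
position: [0.4801, -0.105, 0.159]
force: [0.2, 0.2, 1.5]
gripper_force: 0.4
position: [0.4806, -0.105, 0.1573]
force: [-0.1, -0.6, 1.9]
gripper_force: 0.7
position: [0.4805, -0.105, 0.1562]
force: [-1.4, 0.1, 0.7]
gripper_force: 0.4
position: [0.4805, -0.105, 0.1552]
force: [-0.8, 0.6, 0.9]
gripper_force: 0.4
```

```bash
g(){ grep -E "pos|^force"|tr '\n' ' '; echo; }; python3 -m inch '[[[0,0,-1,0,0,0],[0,0,-1,0,0,0],[0,0,0,0,0,0]]]'|g; python3 -m inch '[[[0,0,-1,0,0,0],[0,0,-1,0,0,0],[0,0,0,0,0,0]]]'|g;python3 -m inch '[[[0,0,-1,0,0,0],[0,0,0,0,0,0]]]'|g
```

```text
position: [0.4805, -0.105, 0.1532] force: [-0.7, 0.9, 1.1] 
position: [0.4805, -0.105, 0.1512] force: [-0.6, 1.1, 1.7] 
position: [0.4805, -0.105, 0.1502] force: [-0.9, -0.2, 1.5]
```

```bash
g(){ grep -E "pos|^force"|tr '\n' ' '; echo; }; python3 -m inch '[[[0,0,-1,0,0,0],[0,0,-1,0,0,0],[0,0,0,0,0,0]]]'|g; python3 -m inch '[[[0,0,-1,0,0,0],[0,0,0,0,0,0]]]'|g;python3 -m inch '[[[0,0,-1,0,0,0],[0,0,0,0,0,0]]]'|g
```

```text
position: [0.4805, -0.105, 0.1482] force: [-0.5, -0.0, 0.5] 
position: [0.4805, -0.105, 0.1472] force: [-0.4, -0.0, 0.5] 
position: [0.4805, -0.105, 0.1462] force: [0.1, -0.3, 1.8]
```

```bash
g(){ grep -E "pos|^force"|tr '\n' ' '; echo; }; python3 -m inch '[[[0,0,-1,0,0,0],[0,0,0,0,0,0]]]'|g;python3 -m inch '[[[0,0,-1,0,0,0],[0,0,0,0,0,0]]]'|g
```

```text
position: [0.4805, -0.105, 0.1452] force: [0.3, -0.4, 0.6] 
position: [0.4805, -0.105, 0.1443] force: [-1.7, -0.3, 4.0]
```

```bash
g(){ grep -E "pos|^force"|tr '\n' ' '; echo; }; python3 -m inch '[[[0,0,-1,0,0,0],[0,0,0,0,0,0]]]'|g;python3 -m inch '[[[0,0,-1,0,0,0],[0,0,0,0,0,0]]]'|g
```

```text
position: [0.4804, -0.105, 0.1433] force: [-1.9, -0.9, 4.9] 
position: [0.4803, -0.105, 0.1422] force: [-2.7, 0.1, 4.2]
```

```bash
g(){ grep -E "pos|^force"|tr '\n' ' '; echo; }; python3 -m inch '[[[0,0,-1,0,0,0],[0,0,0,0,0,0]]]'|g;python3 -m inch '[[[0,0,-1,0,0,0],[0,0,0,0,0,0]]]'|g
```

```text
position: [0.4804, -0.105, 0.1412] force: [-1.3, -0.2, 2.9] 
position: [0.4806, -0.105, 0.1402] force: [-0.6, -0.1, 0.8]
```

```bash
g(){ grep -E "pos|^force"|tr '\n' ' '; echo; }; python3 -m inch '[[[0,0,-1,0,0,0],[0,0,0,0,0,0]]]'|g;python3 -m inch '[[[0,0,-1,0,0,0],[0,0,0,0,0,0]]]'|g
```

```text
position: [0.4806, -0.105, 0.1392] force: [-0.8, -0.3, 0.8] 
position: [0.4805, -0.105, 0.1382] force: [-1.3, -0.3, 1.4]
```

```bash
g(){ grep -E "pos|^force"|tr '\n' ' '; echo; }; python3 -m inch '[[[0,0,-1,0,0,0],[0,0,0,0,0,0]]]'|g;python3 -m inch '[[[0,0,-1,0,0,0],[0,0,0,0,0,0]]]'|g
```

```text
position: [0.4805, -0.105, 0.1372] force: [0.8, 0.6, 0.4] 
position: [0.4805, -0.105, 0.1361] force: [-0.3, -0.8, -0.7]
```

```bash
g(){ grep -E "pos|^force"|tr '\n' ' '; echo; }; python3 -m inch '[[[0,0,-1,0,0,0],[0,0,0,0,0,0]]]'|g
```

```text
position: [0.4805, -0.105, 0.1352] force: [0.2, 0.6, -0.7]
```

Run:
```python
from h import *
a=grab_frame("wrist")[200:400,160:480,::-1]; b=grab_frame("scene")[155:285,200:360,::-1]
cv2.imwrite("pics/z5.png",np.hstack([cv2.resize(a,(480,300),interpolation=3),cv2.resize(b,(320,300),interpolation=3)]))
```

```text
(no output)
```

View pics/z5.png

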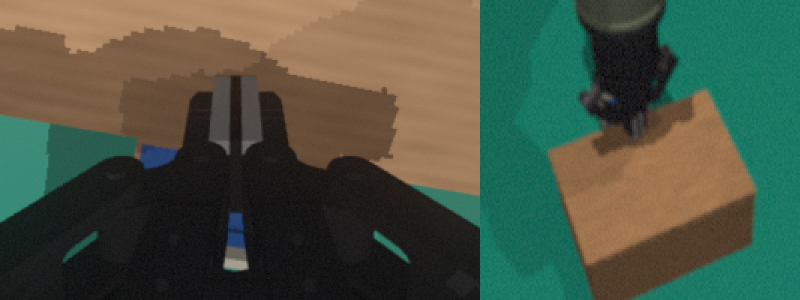

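The wrist crop shows the fingers on or just above the lid, the tab's blue edge at (155,157) and the catch's clip at (235,230). The lid looks almost level. I'll go on gently until the ledge is felt.

```bash
g(){ grep -E "pos|^force"|tr '\n' ' '; echo; }; python3 -m inch '[[[0,0,-1,0,0,0],[0,0,0,0,0,0]]]'|g; python3 -m inch '[[[0,0,-1,0,0,0],[0,0,0,0,0,0]]]'|g
```

```text
position: [0.4805, -0.105, 0.1342] force: [-0.3, -1.1, 0.0] 
position: [0.4805, -0.105, 0.1332] force: [-0.2, 0.3, 2.4]
```

```bash
g(){ grep -E "pos|^force"|tr '\n' ' '; echo; }; python3 -m inch '[[[0,0,-1,0,0,0],[0,0,0,0,0,0]]]'|g
```

```text
position: [0.4805, -0.105, 0.1323] force: [-1.3, 0.3, 5.1]
```

```bash
g(){ grep -E "pos|^force"|tr '\n' ' '; echo; }; python3 -m inch '[[[0,0,-1,0,0,0],[0,0,0,0,0,0]]]'|g
```

```text
position: [0.4805, -0.105, 0.1314] force: [-2.8, 1.1, 8.8]
```

```bash
g(){ grep -E "pos|^force"|tr '\n' ' '; echo; }; python3 -m inch '[[[0,0,-1,0,0,0],[0,0,0,0,0,0]]]'|g
```

```text
position: [0.4805, -0.105, 0.1306] force: [-4.0, 0.1, 14.4]
```

The force fell to nearly nothing after the first peak and now rises stiffly, which fits the clip passed and the tab on its ledge. I'll lift slowly and look.

```bash
g(){ grep -E "pos|^force"|tr '\n' ' '; echo; }; python3 -m inch '[[[0,0,2,0,0,0],[0,0,3,0,0,0],[0,0,0,0,0,0]]]'|g;python3 -m inch '[[[0,0,10,0,0,0],[0,0,15,0,0,0],[0,0,20,0,0,0],[0,0,20,0,0,0],[0,0,0,0,0,0]]]'|g
python3 - <<'E'
from h import *
a=grab_frame("wrist")[200:400,160:480,::-1]; b=grab_frame("scene")[155:285,200:360,::-1]
cv2.imwrite("pics/z6.png",np.hstack([cv2.resize(a,(480,300),interpolation=3),cv2.resize(b,(320,300),interpolation=3)]))
E
```

```text
position: [0.4807, -0.105, 0.1355] force: [0.5, 0.3, -0.0] 
position: [0.4816, -0.1052, 0.2029] force: [-0.0, -0.3, -0.5]
```

View pics/z6.png

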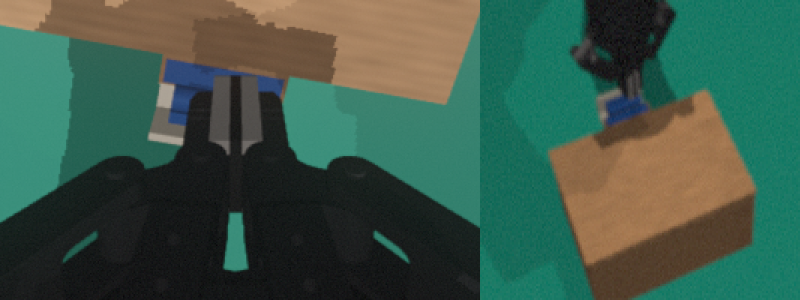

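The lid stayed down under its clip, seen in the wrist crop at (215,75). Its corners in the scene crop, (550,152) and (708,92), are unchanged. I'll back off and hand it in.

```bash
python3 -m inch '[[[-20,0,30,0,0,0],[-20,0,30,0,0,0],[0,0,30,0,0,0],[0,0,0,0,0,0],[0,0,0,0,0,0],[0,0,0,0,0,0],[0,0,0,0,0,0],[0,0,0,0,0,0]]]'
python3 - <<'E'
from h import *
a=grab_frame("scene"); z=cv2.imread("pics/z6.png")[:,480:,::-1]
b=cv2.resize(a[155:285,200:360],(320,300),interpolation=3)
print(np.abs(b.astype(int)-z)[150:].mean())
if np.abs(b.astype(int)-z)[150:].mean()<8: print(close_job())
E
```

```text
clock: 17.5
position: [0.4403, -0.1049, 0.2895]
tool_rot: [-3.121, -0.356, 0.002]
force: [0.5, -0.3, -0.3]
finger_gap: -0.0001
gripper_force: 0.0
3.4663194444444443
the job is handed in; nothing more can be done
None
```

I handed the job in after about 17.5 s of the 56 s: both end flaps are folded flat, and the lid was still down under its catch after I lifted the arm clear; the most I pressed was 14.4 N, and the arm stayed clear of the bowl, bottle and scanner (no verdict was reported back).

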